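# Stow the whetstone and pin the chest drawer shut

## Task

Put the whetstone away: lay it flat in the open drawer of the tool chest without dropping it, then push the drawer fully home until it clicks. Lock it with the loose wooden-handled pin, passed through the fork on the chest and the drawer's eye until its collar is against the fork, and let go. Do not disturb the bowl, the hoop or the gouge.

Things in the scene. Friction and masses are not known exactly. Their poses are not given: they have to be found in the camera images.
- case: Low wooden tool chest, fixed on the bench, 220 deep (x) x 260 wide (y) x 70 high. Origin: centre of its underside. +x from its front to its back (away from the robot), +y to its left as the robot sees it, z up. One drawer slides out of its front face (x = -110), and a steel fork stands on its top, left of the middle (see point fork).
- fork (a point): Middle of the fork, at x -132, y 60, z 100 in the case frame, axes as the case: two upright plates 10 thick (y), outer faces at y = +21 and -21, each with a 17 hole along this y. They reach from 15 in front of the holes (overhanging the chest's front) to 82 behind, and from the chest's top, 30 below, to 25 above the holes.
- eye (a point): Centre of the 17 hole in the drawer's eye, an upright steel plate 14 thick (y) on the drawer front, axes as the case. It reaches 25 above the hole, 25 in front (flat upright face) and 20 behind. Drawer home: eye between the fork plates, 4 play each side, holes in line, its front face 10 in front of the plates, a place to push.
- tray (a point): Centre of the drawer's inner floor, 18 above the bench, 122 behind (+x) and 60 right (-y) of the eye's hole; moves with the drawer, axes as the case. Inside x -100 to 94, y -115 to 115; sides 32 high, front panel 43 (14 thick, 260 wide). Open from above only in front of the chest: from x = -100 for as far as the joint reads.
- drawer (a joint): How far the drawer is drawn out, m: 0 fully home at its stop, 0.14 fully out; starts between 0.12 and 0.135. Friction about 1.2 N; in the last 15 mm a sprung ball detent resists with up to 10 N, then from about 5 mm on snaps the drawer home and holds it.
- pin: Loose lock pin, 130 long, 0.12 kg, lying on the bench; axis along its x, 12 above its underside. Origin: underside, below the middle of its square wooden handle (58 long, 24 x 24). Then a steel collar 24 in diameter (x 29 to 37) and a steel shank 14 in diameter (x 37 to 101), the last 14 tapered to 6 at the tip (+x end).
- pin_mid (a point): Point on the pin's axis 58 from the middle of the handle towards the tip, 21 past the collar's face: it coincides with point fork when the pin is fully in.
- stone: Loose grey whetstone on a dark wooden base, a block 50 (x) x 140 (y) x 30 high, about 0.4 kg, lying flat. Origin: centre of its underside.
- bowl: Dark bowl, 110 across the rim, 60 high; origin at the centre of its underside. Leave alone.
- hoop: Light wooden hoop (ring), 110 outside, 92 inside, 35 high; origin at the centre of its underside. Leave alone.
- gouge: Carving gouge lying on the bench, 190 long along its x, wooden handle 100 x 26 x 24 and a narrow steel blade, without a collar as wide as the handle; origin on its underside, 30 from the middle of the handle towards the blade. Leave alone.

How it is judged:
On the way, in this order (a step that is already met when the one before it is completed fails the run):
1. the whetstone lies flat in the open drawer, let go (z of stone in the frame of tray between -0.006 and 0.006 m and x of stone in the frame of tray between -0.1 and 0.1 m and y of stone in the frame of tray between -0.115 and 0.115 m and angle between stone's own z axis and vertical below 0.1 rad and contact force between the fingers and stone below 0.2 N), for 0.2 s.
2. the drawer is fully home, past its detent (value of joint drawer below 0.003 m), for 0.2 s.
3. the pin is through the fork and the eye, up to its collar (y of pin_mid in the frame of fork between -0.006 and 0.006 m and distance between pin_mid and fork below 0.009 m and angle between the x axis of pin and the y axis of case, either way round below 0.15 rad), for 0.1 s.
At the end, for the whole second after the job is handed in: Drawer home (within 3 mm) with the stone flat on its floor (within 6 mm, 0.1 rad); the pin through both fork plates and the eye, its collar within 6 mm of the fork on either side, its axis within 0.15 rad of the hole line; all let go and at rest (all of step 3 and linear speed of each of pin, stone below 0.02 m/s and value of joint drawer below 0.003 m and z of stone in the frame of tray between -0.006 and 0.006 m and x of stone in the frame of tray between -0.1 and 0.1 m and y of stone in the frame of tray between -0.115 and 0.115 m and angle between stone's own z axis and vertical below 0.1 rad); the robot touches nothing.
It fails at once if the bowl was moved more than 30 mm (distance of bowl from where it was at the start of the episode above 0.03 m).
It fails at once if the hoop was moved more than 30 mm (distance of hoop from where it was at the start of the episode above 0.03 m).
It fails at once if the gouge was moved more than 30 mm (distance of gouge from where it was at the start of the episode above 0.03 m).
It fails at once if the whetstone was dropped (falling free at over 0.75 m/s) (linear speed of stone above 0.75 m/s and contact force between the fingers and stone below 0.1 N).
It also fails if it takes over 72 s, if anything falls off the work surface, if the arm or the gripper's body presses on something with over 40 N, if the wrist force passes 120 N, or if a joint passes its speed limit or range.

## Robot

A 7-joint arm with a two-finger parallel gripper is mounted at the origin on the work surface. World frame = base frame: x ahead of the robot, y to its left, z up, the work surface at z = 0. Lengths are in m, angles in rad, forces in N, time in s.
With the tool pointing down it reaches from about 0.4 to 0.85 m from the base axis. Payload 4.5 kg.
Tool frame: the origin (TCP) lies at the very end of the fingers, on their centre line; the grasp point (between the pads) lies 19 mm behind it; z points along the fingers, y is the line along which they close (so a half turn about z gives the same grasp; the last joint's range is limited). The gripper opens to 88 mm and grips with 3 to 60 N. Pads are 18 mm wide; open, the fingers measure 123 mm over their backs; the gripper's body (75 mm by 187 mm) begins 45 mm behind the grasp point.
Start: joints at [-1.101, 0.689, -0.195, 1.565, 0.157, 0.902, -0.215], TCP at [0.264, 0.567, 0.239] pointing down, gripper open.
Joint ranges: [-3.01, 3.01], [-0.46, 2.08], [-1.47, 1.51], [0.13, 2.56], [-1, 4.14], [0.04, 2.09], [-2.66, 2.66]. Speed limits (rad/s): [2.57, 2.57, 3.14, 3.14, 3.14, 3.14, 3.14].

## Interface

Orientations are given as a unit quaternion [x, y, z, w].
In Python, from plant import r gives the robot as it stands. The module is installed in compiled form; this text tells all that it offers.
- The arm moves only by the shell command python3 -m pendant 'ROWS' [FORCE]. ROWS is JSON, one flat list of numbers, 7 for each row, row after row: the opening, from 0 (shut) to 1 (fully open), then the shift along the tool's x, y, z scaled (see below), then the turn, a rotation vector about the tool's x, y, z scaled (see below). A call has 1 to 12 rows; each row is the pose to reach, as a shift and turn from the pose commanded when the call began, along the tool's axes at that moment; what a row does not reach only later rows make up. The controller multiplies each number of a shift by 0.15 m and each number of a turn by pi/2 rad. A row lasts 1/10 s, in which the tool goes at most 50 mm and 8.59 degrees, less where a joint would pass 70% of its speed; a pose out of reach is approached as far as the arm can. A call with a number of a shift or a turn outside -1 to 1 is refused whole. A call with a gripper value outside its range is refused whole. The fingers move at their own pace and stop on an object; FORCE is the grip in N (left out, the last holds). Time passes only in rows, so rows that repeat a pose let the fingers close. It gives the time, the measured TCP pose, the force, the opening and the grip force at its end, in the units of the state.
- r.get_state(): the state, without advancing time (a new reading comes with each control period).
- r.snapshot(name): name is "side" or "top" or "wrist"; returns a dict with "img" (384x512x3 uint8, red, green, blue), "mtx" (3x3 intrinsics, pixels), "cam_to_world" (4x4, takes a point from camera to world coordinates). Camera axes: x right, y up, looking along -z (the intrinsics and any distortion apply to the point x, -y, -z); pixel columns grow to the right and rows downward; lengths in m; the calibration is good to about 2 mm. A picture is of the moment at which its call begins. There is no depth.
- r.finish_job(): hands the job in; it is judged then, once.
The state is a dict: "clock": time; "q": joint angles; "qd": joint speeds; "joint_torque": joint torques, N m; "tool_pos": TCP position; "eef_rot": TCP orientation; "contact_force": force on the tool from outside, world axes, zero at the start; "moment": the same for the moment, N m; "opening": opening from 0.0 (shut) to 1.0 (fully open); "finger_force": force on a finger pad.
Only numpy, scipy, OpenCV 4.12 (cv2) and the standard library are available. Lean on these libraries where they do the work, as an engineer would, in place of code of your own. Each camera call takes 0.05 s, during which the arm holds its last target. There are 200 camera calls.

## Working session

There is one attempt and no reset: what is moved stays moved. The work goes in short steps, Python scripts to look and compute and a shell command to move; the robot and the scene stay as the last step left them, time stands still between calls to the robot, and variables do not carry over. Pictures are saved under pics/ and viewed, at most 10 in all, crops included, and the job is handed in when it is done.

```bash
mkdir -p pics
cat > h.py <<'E'
import numpy as np, cv2
from plant import r
from scipy.spatial.transform import Rotation as R
def snap(n,f=None):
    s=r.snapshot(n)
    if f: cv2.imwrite('pics/'+f,cv2.cvtColor(s['img'],cv2.COLOR_RGB2BGR))
    return s
def ray(s,u,v):
    K=np.array(s['mtx']);T=np.array(s['cam_to_world'])
    d=np.linalg.inv(K)@[u,v,1]; d=T[:3,:3]@[d[0],-d[1],-d[2]]
    return T[:3,3],d/np.linalg.norm(d)
def onz(s,u,v,z):
    o,d=ray(s,u,v); return o+d*(z-o[2])/d[2]
def proj(s,p):
    K=np.array(s['mtx']);T=np.array(s['cam_to_world'])
    c=T[:3,:3].T@(np.array(p)-T[:3,3]); c=K@[c[0],-c[1],-c[2]]; return c[:2]/c[2]
def tri(s1,p1,s2,p2):
    o1,d1=ray(s1,*p1);o2,d2=ray(s2,*p2)
    t=np.linalg.lstsq(np.c_[d1,-d2],o2-o1,rcond=None)[0]
    a,b=o1+t[0]*d1,o2+t[1]*d2; return (a+b)/2,np.linalg.norm(a-b)
def togo(pos,Rm):
    "rows numbers to go to world pos, rotation Rm"
    st=r.get_state();R0=R.from_quat(st['eef_rot'])
    sh=R0.inv().apply(np.array(pos)-st['tool_pos'])/0.15
    rv=(R0.inv()*Rm).as_rotvec()/(np.pi/2)
    return np.round(sh,3),np.round(rv,3)
E
python3 - <<'E'
from h import *
a=snap('top','top0.png');b=snap('side','side0.png')
np.set_printoptions(precision=3,suppress=True)
for s in(a,b):print(np.array(s['mtx']).tolist(),np.array(s['cam_to_world']))
print(r.get_state())
cv2.imwrite('pics/both0.png',cv2.resize(np.hstack([cv2.imread('pics/top0.png')]),(800,600)))
E
```

```text
[[456.3804581661184, 0.0, 253.38970170830964], [0.0, 456.3804581661184, 197.43670995601306], [0.0, 0.0, 1.0]] [[-0.025  0.997 -0.067  0.482]
 [-0.999 -0.026 -0.023 -0.011]
 [-0.025  0.066  0.997  1.334]
 [ 0.     0.     0.     1.   ]]
[[461.4735850855609, 0.0, 251.17866601139724], [0.0, 461.4735850855609, 194.4024127839316], [0.0, 0.0, 1.0]] [[ 0.894  0.299 -0.334  0.179]
 [-0.448  0.559 -0.698 -0.836]
 [-0.022  0.773  0.633  0.864]
 [ 0.     0.     0.     1.   ]]
{'clock': 0.1, 'q': array([-1.101,  0.69 , -0.195,  1.566,  0.157,  0.902, -0.215]), 'qd': array([ 0.   , -0.003,  0.   , -0.004, -0.001,  0.   ,  0.   ]), 'joint_torque': array([ -0.003, -52.85 ,  -1.271, -15.384,  -0.053,   0.002,   0.   ]), 'tool_pos': array([0.264, 0.566, 0.238]), 'eef_rot': array([ 0.216,  0.976, -0.001, -0.   ]), 'contact_force': array([0.399, 0.361, 0.399]), 'moment': array([-0.018,  0.023,  0.018]), 'finger_force': 0.0, 'opening': 0.9975361861101887}
```

View pics/both0.png

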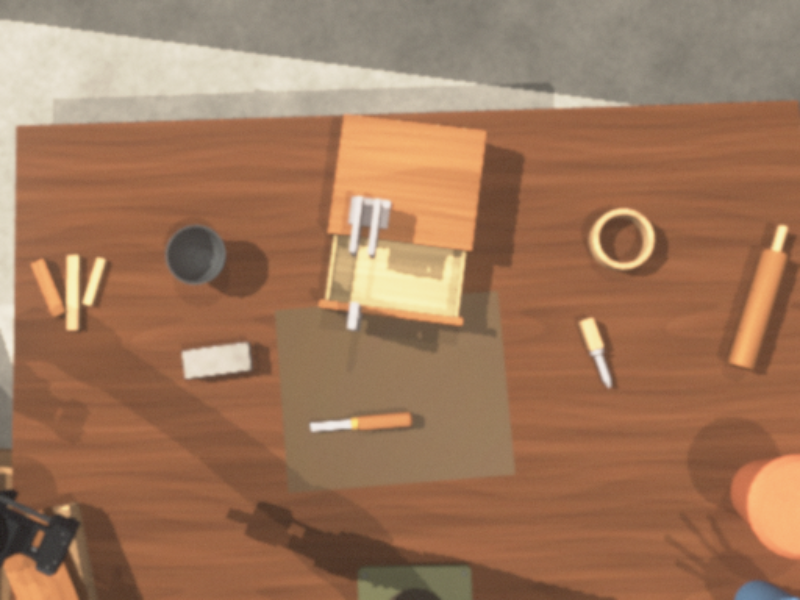

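View pics/side0.png

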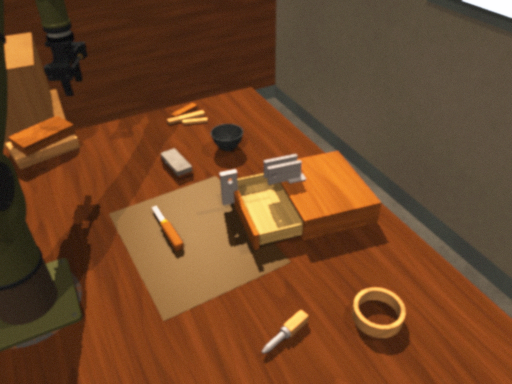

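The top view (800×600) shows the stone at (216,360), pin at (596,350), gouge on the mat at (360,422), bowl at (196,254), hoop at (622,239), and the chest with its drawer open at (400,215). The side view agrees. Next I zoom in on the features.

Run:
```python
from h import *
t=cv2.imread('pics/top0.png');s=cv2.imread('pics/side0.png')
f=lambda im,x,y,w,h:cv2.resize(im[y:y+h,x:x+w],(400,300),interpolation=cv2.INTER_CUBIC)
m=np.vstack([np.hstack([f(t,200,65,120,90+60) if 0 else f(t,190,70,132,99+45-45),f(t,190,125,132,99)]),np.hstack([f(s,205,140,132,99),f(s,255,280,100,75)])])
cv2.imwrite('pics/m1.png',m)
# stone, pin masks
for n,im,rois in(('top',t,[(110,210,60,40),(365,195,40,60)]),('side',s,[(150,140,60,45),(255,300,60,60)])):
    hsv=cv2.cvtColor(im,cv2.COLOR_BGR2HSV)
    for i,(x,y,w,h) in enumerate(rois):
        sub=hsv[y:y+h,x:x+w]
        ms=((sub[...,2]>120)&(sub[...,1]<90)).astype(np.uint8)
        my=((sub[...,2]>165)&(sub[...,1]>=90)).astype(np.uint8)
        for nm,m in(('grey',ms),('yel',my)):
            c,_=cv2.findContours(m,0,2)
            if c:
                c=max(c,key=cv2.contourArea)
                print(n,i,nm,cv2.contourArea(c),(cv2.boxPoints(cv2.minAreaRect(c))+[x,y]).round(1).tolist())
```

```text
top 0 grey 783.0 [[115.1, 223.8], [158.8, 217.6], [161.5, 236.6], [117.8, 242.9]]
top 0 yel 12.0 [[110.0, 210.0], [119.0, 210.0], [119.0, 213.0], [110.0, 213.0]]
top 1 grey 272.0 [[369.2, 207.4], [378.0, 203.8], [395.3, 245.4], [386.6, 249.0]]
top 1 yel 93.5 [[386.9, 204.5], [403.8, 202.6], [404.8, 211.1], [387.9, 213.0]]
side 0 grey 334.0 [[160.0, 155.0], [170.0, 145.0], [191.0, 166.0], [181.0, 176.0]]
side 0 yel 44.5 [[191.0, 179.0], [209.0, 179.0], [209.0, 184.0], [191.0, 184.0]]
side 1 grey 182.0 [[257.8, 345.5], [284.3, 325.2], [290.3, 333.0], [263.8, 353.3]]
side 1 yel 267.5 [[279.8, 325.7], [301.0, 306.4], [309.0, 315.2], [287.8, 334.5]]
```

View pics/m1.png

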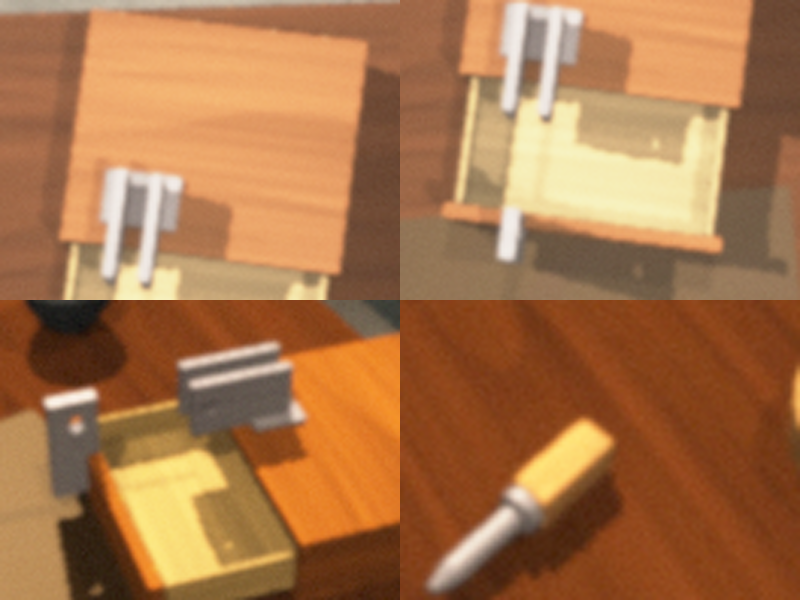

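The mosaic shows the chest top corners at panel-1 (90,12), (368,43), (340,273), (62,240). The eye plate is at panel-2 (508,235), and its hole at panel-3 (77,125). The pin has its handle towards the chest and its tip towards the robot and side camera. I'll compute positions from these.

Run:
```python
from h import *
np.set_printoptions(precision=4,suppress=True)
a=snap('top');b=snap('side')
P=lambda x,y:(190+x*.33-.3,70+y*.33-.3)
c=np.array([onz(a,*P(*p),.07) for p in[(90,12),(368,43),(340,273),(62,240)]])
print(c)
yx=np.arctan2(*(c[0]-c[3]+c[1]-c[2])[[1,0]]);yy=np.arctan2(*(c[0]-c[1]+c[3]-c[2])[[1,0]])-np.pi/2
print('case yaw',yx,yy,'ctr',c.mean(0),'dims',np.linalg.norm(c[0]-c[3]),np.linalg.norm(c[0]-c[1]))
yaw=(yx+yy)/2; ctr=c.mean(0); ctr[2]=0
C=R.from_euler('z',yaw)
F=ctr+C.apply([-.132,.06,.1]);print('fork',F)
# front-left check: triangulate front-right corner of top in both views? panel3 
S=lambda x,y:(205+x*.33-.3,140+y*.33-.3)
for j in(.12,.1275,.135):
    e=F+C.apply([-j,0,0]); print(j,'hole side px',proj(b,e+C.apply([0,-.007,0])),'top plate',proj(a,e+C.apply([-.025,0,.025])))
print('seen hole',S(77,125),'top front',(190+108*.33,125+262*.33))
# stone
st=np.array([[115.1,223.8],[158.8,217.6],[161.5,236.6],[117.8,242.9]])
w=np.array([onz(a,*p,.03) for p in st]);print('stone',w.mean(0),np.linalg.norm(w[0]-w[1]),np.linalg.norm(w[1]-w[2]),'long dir',np.degrees(np.arctan2(*(w[0]-w[1])[[1,0]])))
ss=np.mean([[160,155],[170,145],[191,166],[181,176]],0);print(tri(a,st.mean(0),b,ss))
# pin
tip=tri(a,(389.8,247),b,(264.3,350.8));hb=tri(a,(377,205),b,(303,311));print('tip',tip,'hend',hb)
```

```text
[[ 0.9206  0.106   0.07  ]
 [ 0.8827 -0.152   0.07  ]
 [ 0.6684 -0.1192  0.07  ]
 [ 0.7063  0.1362  0.07  ]]
case yaw -0.14564592682073713 -0.1467427565225865 ctr [ 0.7945 -0.0073  0.07  ] dims 0.21640912911504573 0.26074591978716943
fork [0.6727 0.0713 0.1   ]
0.12 hole side px [229.2224 181.7429] top plate [225.3339 210.9551]
0.1275 hole side px [226.5587 182.3207] top plate [224.98   213.7611]
0.135 hole side px [223.8876 182.9   ] top plate [224.6258 216.5693]
seen hole (230.10999999999999, 180.95) top front (225.64, 211.46)
stone [0.4841 0.3517 0.03  ] 0.12727072657651142 0.05499779517707438 long dir 96.60429259509573
(array([0.4844, 0.3528, 0.0254]), np.float64(0.0007440123057151679))
tip (array([ 0.4205, -0.3667,  0.0165]), np.float64(0.004038682690912456)) hend (array([ 0.5379, -0.3303,  0.033 ]), np.float64(0.0017895910054673294))
```

```bash
cat >> h.py <<'E'
def down(deg):
    s,c=np.sin(np.radians(deg)),np.cos(np.radians(deg))
    return R.from_matrix(np.array([[-s,c,0],[c,s,0],[0,0,-1]]).T)
E
python3 - <<'E'
from h import *
print(*togo([.484,.352,.2],down(6.6)))
E
```

```text
[-1.934 -0.675  0.256] [-0.001  0.     0.649]
```

```bash
python3 -m pendant '[1,-1,-0.35,0.1,0,0,0.649, 1,-1,-0.35,0.1,0,0,0.649, 1,-1,-0.35,0.1,0,0,0.649, 1,-1,-0.35,0.1,0,0,0.649, 1,-1,-0.35,0.1,0,0,0.649, 1,-1,-0.35,0.1,0,0,0.649, 1,-1,-0.35,0.1,0,0,0.649, 1,-1,-0.35,0.1,0,0,0.649]' 20
python3 - <<'E'
from h import *
print(*togo([.484,.352,.2],down(6.6)))
E
```

```text
clock: 1.0
tool_pos: [0.3774, 0.4557, 0.2236]
eef_rot: [0.665, 0.747, -0.0, 0.0]
contact_force: [-0.7, 0.5, 0.1]
opening: 1.001
finger_force: 0.0
[-0.769  0.626  0.158] [0. 0. 0.]
```

```bash
python3 -m pendant '[1,-0.769,0.626,0.158,0,0,0, 1,-0.769,0.626,0.158,0,0,0, 1,-0.769,0.626,0.158,0,0,0, 1,-0.769,0.626,0.158,0,0,0, 1,-0.769,0.626,0.158,0,0,0]'
python3 - <<'E'
from h import *
np.set_printoptions(precision=4,suppress=True)
w=snap('wrist','w1.png');print(np.array(w['cam_to_world']),np.array(w['mtx']))
im=cv2.cvtColor(w['img'],cv2.COLOR_RGB2HSV)
m=((im[...,2]>110)&(im[...,1]<90)).astype(np.uint8)
for c in cv2.findContours(m,0,2)[0]:
    if cv2.contourArea(c)>800:print(cv2.contourArea(c),cv2.boxPoints(cv2.minAreaRect(c)).tolist())
E
```

```text
clock: 1.5
tool_pos: [0.4853, 0.3503, 0.1997]
eef_rot: [0.666, 0.746, -0.0, 0.0]
contact_force: [-0.0, 0.5, -0.9]
opening: 0.999
finger_force: 0.0
[[ 0.9936 -0.1082 -0.0317  0.4779]
 [ 0.1128  0.952   0.2847  0.4236]
 [-0.0007 -0.2864  0.9581  0.3465]
 [ 0.      0.      0.      1.    ]] [[269.5687   0.     253.3442]
 [  0.     269.5687 193.3078]
 [  0.       0.       1.    ]]
9505.5 [[73.0, 279.0], [424.0, 279.0], [424.0, 322.0], [73.0, 322.0]]
7624.5 [[363.00006103515625, 179.00003051757812], [440.00006103515625, 102.00003051757812], [503.50006103515625, 165.50003051757812], [426.50006103515625, 242.50003051757812]]
4191.0 [[232.0, 121.0], [276.0, 121.0], [276.0, 222.0], [232.0, 222.0]]
```

View pics/w1.png

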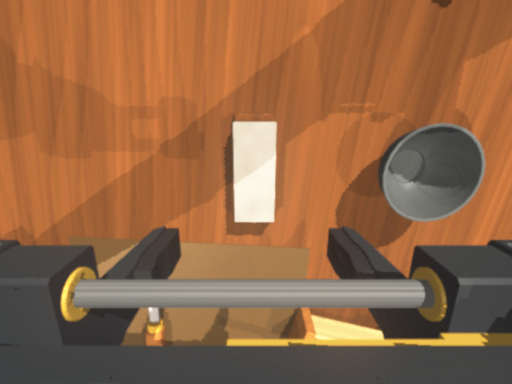

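The wrist view shows the stone's top face spanning (232..276, 121..222), with its dark base just visible at the far end. The bowl is at (432,172).

Run:
```python
from h import *
np.set_printoptions(precision=4,suppress=True)
w=snap('wrist');a=snap('top');b=snap('side')
c=np.array([onz(w,*p,.03) for p in[(232,121),(276.5,121.5),(275,222),(234,222)]]);print(c,c.mean(0),np.linalg.norm(c[0]-c[3]),np.linalg.norm(c[0]-c[1]))
# height: sharp corner triangulation wrist-centre vs top-centre / side-centre
wc=proj(w,c.mean(0))
print(tri(w,wc,a,(138.3,230.2)),tri(w,wc,b,(175.5,160.5)))
print('bowl',onz(a,125.4,162.6,.06))
d=c[0]+c[1]-c[2]-c[3];print('yaw long',np.degrees(np.arctan2(d[1],d[0])))
```

```text
[[0.453  0.414  0.03  ]
 [0.5032 0.4193 0.03  ]
 [0.5186 0.2972 0.03  ]
 [0.467  0.2912 0.03  ]] [0.4855 0.3554 0.03  ] 0.12356281650472782 0.05054096106819674
(array([0.4849, 0.3537, 0.0226]), np.float64(0.0015657799351808876)) (array([0.4854, 0.3542, 0.0243]), np.float64(0.0004877248217993327))
bowl [0.6759 0.3786 0.06  ]
yaw long 96.8434795417289
```

Run:
```python
from h import *
print(*togo([.4855,.3545,.006],down(6.8)))
```

```text
[1.000e-03 1.900e-02 1.294e+00] [-0.    -0.001  0.001]
```

```bash
python3 -m pendant '[1,0,0.02,0.4,0,0,0, 1,0,0.02,0.8,0,0,0, 1,0,0.02,0.8,0,0,0]'
python3 -m pendant '[1,0,0,0.2,0,0,0, 1,0,0,0.4,0,0,0, 1,0,0,0.49,0,0,0, 1,0,0,0.49,0,0,0, 0,0,0,0.49,0,0,0, 0,0,0,0.49,0,0,0, 0,0,0,0.49,0,0,0, 0,0,0,0.49,0,0,0, 0,0,0,0.49,0,0,0, 0,0,0,0.49,0,0,0, 0,0,0,0.49,0,0,0, 0,0,0,0.49,0,0,0]' 30
python3 -m pendant '[0,0,0,-0.15,0,0,0, 0,0,0,-0.5,0,0,0, 0,0,0,-0.85,0,0,0, 0,0,0,-1,0,0,0, 0,0,0,-1,0,0,0, 0,0,0,-1,0,0,0]'
python3 - <<'E'
from h import *
np.set_printoptions(precision=4,suppress=True)
print(r.get_state()['finger_force'])
yaw=np.radians(-8.38);C=R.from_euler('z',yaw);F=np.array([.6727,.0713,.1])
j=.122
eye=F+C.apply([-j,0,0]);tray=eye+C.apply([.122,-.06,0]);tray[2]=.018
# window tray x from -100 to -100+j -> centre -100+j/2
t=tray+C.apply([-.1+j/2,-.035,0]);print(tray,t)
for p in([t[0],t[1],.2],):print(*togo(p,down(-8.38)))
E
```

```text
clock: 2.0
tool_pos: [0.4838, 0.3524, 0.0763]
eef_rot: [0.664, 0.748, -0.003, -0.001]
contact_force: [-1.2, -0.1, 0.3]
opening: 1.004
finger_force: 0.0
clock: 3.2
tool_pos: [0.4869, 0.3523, 0.007]
eef_rot: [0.665, 0.747, -0.0, -0.0]
contact_force: [-1.5, -0.6, 5.7]
opening: 0.563
finger_force: 30.0
clock: 3.8
tool_pos: [0.4867, 0.3519, 0.1558]
eef_rot: [0.665, 0.747, -0.0, -0.0]
contact_force: [0.1, 0.4, -2.9]
opening: 0.566
finger_force: 30.0
29.999657375738025
[0.664  0.0119 0.018 ] [ 0.6203 -0.017   0.018 ]
[-2.546  0.6   -0.294] [-0.     0.     0.167]
```

```bash
python3 -m pendant '[0,-0.2,0.05,-0.1,0,0,0.03, 0,-0.5,0.15,-0.25,0,0,0.08, 0,-0.8,0.2,-0.3,0,0,0.13, 0,-1,0.25,-0.3,0,0,0.167, 0,-1,0.25,-0.3,0,0,0.167, 0,-1,0.25,-0.3,0,0,0.167]'
python3 - <<'E'
from h import *
print(*togo([.621,-.012,.2],down(-8.38)))
E
```

```text
clock: 4.4
tool_pos: [0.5405, 0.2065, 0.1991]
eef_rot: [0.758, 0.653, -0.002, -0.001]
contact_force: [0.7, 0.3, -4.3]
opening: 0.565
finger_force: 30.0
[-1.361  0.746 -0.006] [-0.003  0.001 -0.001]
```

```bash
python3 -m pendant '[0,-0.2,0.1,0,0,0,0, 0,-0.5,0.3,0,0,0,0, 0,-0.8,0.5,0,0,0,0, 0,-1,0.6,0,0,0,0, 0,-1,0.74,0,0,0,0]'
python3 -m pendant '[0,-0.2,0,0,0,0,0, 0,-0.36,0,0,0,0,0, 0,-0.36,0,0,0,0,0, 0,-0.36,0,0,0,0,0]'
python3 - <<'E'
from h import *
np.set_printoptions(precision=4,suppress=True)
print(*togo([.621,-.012,.2],down(-8.38)))
w=snap('wrist','w2.png');a=snap('top','t2.png')
im=np.hstack([cv2.imread('pics/w2.png')[:,:],cv2.resize(cv2.imread('pics/t2.png')[60:230,190:320],None,fx=384/170,fy=384/170,interpolation=2)])
print(im.shape);cv2.imwrite('pics/m2.png',im[:,:800])
C=R.from_euler('z',np.radians(-8.38));F=np.array([.6727,.0713,.1])
O=F-C.apply([-.132,.06,.1])
for n,p in dict(frontR=[-.11,-.13,.07],frontL=[-.11,.13,.07],forkTopL=[-.147,.081,.125],eyetop=[-.132-.122-.025,.067,.125],panelR=[-.132-.122-.00,-.13,.061]).items():print(n,proj(w,O+C.apply(p)),(proj(a,O+C.apply(p))-[190,60])*384/170+[512,0])
E
```

```text
clock: 4.9
tool_pos: [0.6283, 0.0357, 0.1996]
eef_rot: [0.759, 0.651, -0.004, 0.0]
contact_force: [0.6, -1.1, -2.9]
opening: 0.568
finger_force: 30.0
clock: 5.3
tool_pos: [0.621, -0.0087, 0.1999]
eef_rot: [0.757, 0.654, -0.001, -0.001]
contact_force: [-1.5, 0.4, -4.3]
opening: 0.563
finger_force: 30.0
[-0.022  0.003 -0.001] [-0.002 -0.001  0.001]
(384, 806, 3)
frontR [305.511  270.9036] [765.3207 226.6729]
frontL [321.444   16.5514] [556.6104 202.1723]
forkTopL [285.0406  66.0696] [588.0136 229.7921]
eyetop [112.7147  86.1012] [585.7167 341.9231]
panelR [184.52   266.5243] [751.3238 342.9164]
```

View pics/m2.png

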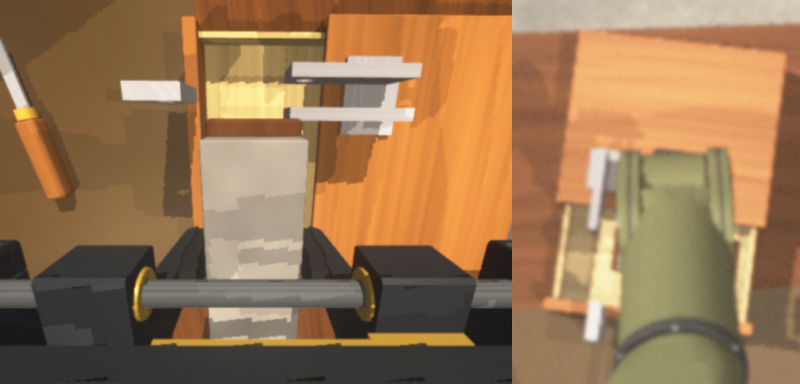

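The wrist view shows the stone held at (255,230). The chest front edge runs (329,16)–(313,245), the fork plate tips are at (291,66) and (288,112), and the eye's top is at (121..181, 90). These sit about 5 mm further in x than my top-view estimate, so I'll refine from a zoom.

Run:
```python
from h import *
im=cv2.imread('pics/w2.png')[5:155,100:440]
cv2.imwrite('pics/m3.png',cv2.resize(im,(800,353),interpolation=cv2.INTER_CUBIC))
```

```text
(no output)
```

View pics/m3.png

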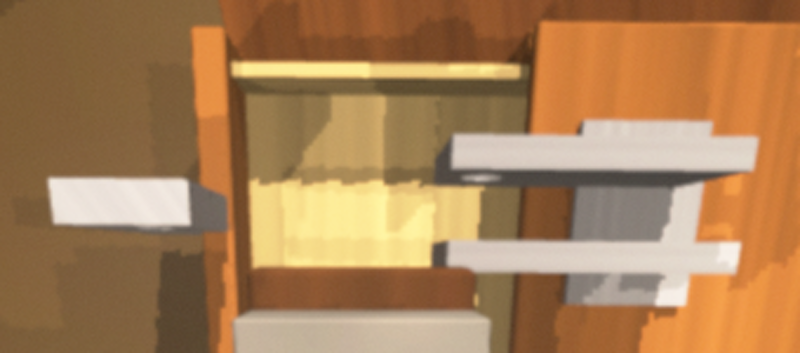

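Zoom points for the top faces: left plate corners (453,135), (757,138), (753,171), (452,168); right plate (448,241), (740,243), (738,273), (448,270); eye (48,179), (188,178), (190,224), (54,223).

Run:
```python
from h import *
np.set_printoptions(precision=4,suppress=True)
w=snap('wrist');a=snap('top');b=snap('side')
k=800/340
g=lambda p:(100+(p[0]+.5)/k-.5,5+(p[1]+.5)/k-.5)
L=np.array([onz(w,*g(p),.125) for p in[(453,135),(757,138),(753,171),(452,168)]])
Rr=np.array([onz(w,*g(p),.125) for p in[(448,241),(740,243),(738,273),(448,270)]])
E=np.array([onz(w,*g(p),.125) for p in[(48,179),(188,178),(190,224),(54,223)]])
for q in(L,Rr,E):
    dx=q[1]+q[2]-q[0]-q[3];print('ctr',q.mean(0),'len',np.linalg.norm(dx)/2,'wid',np.linalg.norm(q[0]+q[1]-q[2]-q[3])/2,'yaw',np.degrees(np.arctan2(dx[1],dx[0])))
dy=L.mean(0)-Rr.mean(0);yawp=np.degrees(np.arctan2(dy[1],dy[0]))-90;print('spacing(32)',np.linalg.norm(dy),yawp)
C=R.from_euler('z',np.radians(-8.38))
f=(L.mean(0)+Rr.mean(0))/2+C.apply([-.0335,0,-.025]);e=E.mean(0)+C.apply([.0025,0,-.025])
print('fork',f,'eye',e,C.inv().apply(f-e),'front corner',onz(w,*g((540,22)),.07)-C.apply([.022,.07,-.03]))
# height check by triangulation wrist-side: eye top front-right corner; panel3 of m1 eye top-left pt
print(tri(w,g((54,223)),b,(205+45*.33,140+99*.33)), tri(w,g((448,270)),b,(205+188*.33,140+79*.33)))
print('side pred fork',proj(b,f+C.apply([-.015,-.021,.025])),'top',(proj(a,f+C.apply([-.015,.021,.025]))))
```

```text
ctr [0.7145 0.0855 0.125 ] len 0.09738751530256437 wid 0.009756324307437307 yaw -8.808778537640507
ctr [0.7099 0.0538 0.125 ] len 0.09784739747640965 wid 0.009536085817762132 yaw -8.743357680395793
ctr [0.5566 0.0938 0.125 ] len 0.0454053154626702 wid 0.013862326810231631 yaw -8.286740528550126
spacing(32) 0.032024795412607984 -8.223057433713095
fork [0.679  0.0745 0.1   ] eye [0.5591 0.0934 0.1   ] [ 0.1214 -0.0012  0.    ] front corner [0.6802 0.0741 0.1   ]
(array([0.5336, 0.0911, 0.1302]), np.float64(0.004381050485705429)) (array([0.6583, 0.0576, 0.1319]), np.float64(0.004024522279619439))
side pred fork [268.9906 168.0474] top [222.3977 159.417 ]
```

```bash
cat >> h.py <<'E'
C=R.from_euler('z',np.radians(-8.5));F=np.array([.679,.0745,.1])
E
python3 - <<'E'
from h import *
p=F+C.apply([-.040,-.09,0]);p[2]=.029
print(p,*togo(p,down(-8.5)))
E
```

```text
[ 0.62613652 -0.00859905  0.029     ] [0.002 0.03  1.148] [-0.    -0.001  0.003]
```

```bash
python3 -m pendant '[0,0,0.03,0.2,0,0,0, 0,0,0.03,0.45,0,0,0, 0,0,0.03,0.65,0,0,0, 0,0,0.03,0.75,0,0,0, 0,0,0.03,0.75,0,0,0, 0,0,0.03,0.75,0,0,0]'
python3 -m pendant '[0,0,0,0.1,0,0,0, 0,0,0,0.2,0,0,0, 0,0,0,0.3,0,0,0, 0,0,0,0.38,0,0,0, 0,0,0,0.4,0,0,0, 0,0,0,0.4,0,0,0]'
python3 -m pendant '[0,0,0,0.01,0,0,0, 0,0,0,0.02,0,0,0, 0,0,0,0.03,0,0,0, 0,0,0,0.03,0,0,0]'
```

```text
clock: 6.15
tool_pos: [0.6263, -0.0108, 0.0895]
eef_rot: [0.757, 0.654, 0.0, 0.0]
contact_force: [-0.0, -1.8, -3.1]
opening: 0.562
finger_force: 30.0
clock: 6.75
tool_pos: [0.6265, -0.01, 0.0285]
eef_rot: [0.757, 0.654, 0.0, -0.0]
contact_force: [1.0, -0.4, -1.5]
opening: 0.567
finger_force: 30.0
clock: 7.15
tool_pos: [0.6263, -0.0108, 0.0245]
eef_rot: [0.757, 0.653, 0.0, -0.0]
contact_force: [0.4, 2.5, 1.6]
opening: 0.565
finger_force: 30.0
```

```bash
python3 -m pendant '[0.7,0,0,0,0,0,0, 0.7,0,0,0,0,0,0, 0.7,0,0,0,0,0,0, 0.7,0,0,0,0,0,0]'
python3 -m pendant '[0.7,0,0,-0.1,0,0,0, 0.7,0,0,-0.3,0,0,0, 0.7,0,0,-0.6,0,0,0, 0.7,0,0,-0.9,0,0,0, 0.7,0,0,-0.9,0,0,0, 0,0,0,-0.95,0,0,0]'
python3 - <<'E'
from h import *
w=snap('wrist','w3.png')
# pre-push pose: TCP in front of eye, half finger thickness ahead
p=F+C.apply([-.1214-.025-.03,0,0]);p[2]=.16;print(*togo(p,down(-8.5)))
E
```

```text
clock: 7.55
tool_pos: [0.626, -0.0116, 0.0244]
eef_rot: [0.757, 0.653, -0.0, 0.0]
contact_force: [-0.8, 0.8, -1.1]
opening: 0.701
finger_force: 0.0
clock: 8.15
tool_pos: [0.6261, -0.0111, 0.1685]
eef_rot: [0.757, 0.653, 0.0, 0.0]
contact_force: [-1.6, -0.1, -0.4]
opening: 0.633
finger_force: 0.0
[ 0.618 -0.912  0.058] [ 0.001 -0.     0.001]
```

View pics/w3.png

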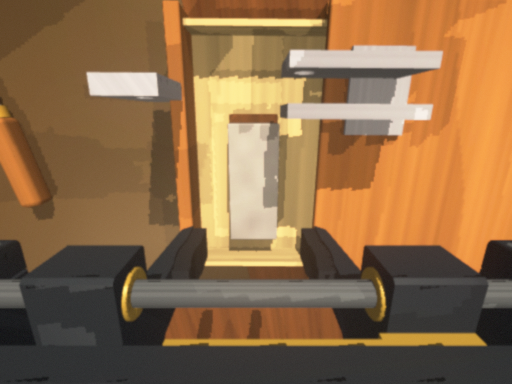

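The stone lies flat inside the drawer at (253,180), clear of the chest front and panel. Next I push the drawer by the eye.

```bash
python3 -m pendant '[0,0,-0.5,0,0,0,0, 0,0.3,-0.9,0,0,0,0, 0,0.6,-0.95,0,0,0,0, 0,0.6,-0.95,0.2,0,0,0, 0,0.6,-0.95,0.5,0,0,0, 0,0.6,-0.95,0.55,0,0,0, 0,0.6,-0.95,0.55,0,0,0]'
python3 - <<'E'
from h import *
st=r.get_state();print(st['opening'],st['contact_force'],'in fork frame',C.inv().apply(st['tool_pos']-F))
print(*togo(F+C.apply([-.0425,0,-.015]),down(-8.5)))
E
```

```text
clock: 8.9
tool_pos: [0.4971, 0.0977, 0.0832]
eef_rot: [0.757, 0.653, -0.002, -0.001]
contact_force: [0.8, -0.7, 0.6]
opening: 0.003
finger_force: 0.0
0.0031564178271257467 [ 0.76984907 -0.69918836  0.56421516] in fork frame [-0.18328469 -0.00393702 -0.01677587]
[ 0.026  0.939 -0.016] [-0.003  0.001  0.   ]
```

```bash
python3 -m pendant '[0,0.026,0.1,0,0,0,0, 0,0.026,0.17,0,0,0,0, 0,0.026,0.24,0,0,0,0, 0,0.026,0.31,0,0,0,0, 0,0.026,0.38,0,0,0,0, 0,0.026,0.45,0,0,0,0, 0,0.026,0.52,0,0,0,0, 0,0.026,0.59,0,0,0,0, 0,0.026,0.66,0,0,0,0, 0,0.026,0.73,0,0,0,0, 0,0.026,0.79,0,0,0,0]'
python3 -m pendant '[0,0,0.03,0,0,0,0, 0,0,0.06,0,0,0,0, 0,0,0.09,0,0,0,0, 0,0,0.12,0,0,0,0, 0,0,0.15,0,0,0,0, 0,0,0.15,0,0,0,0]'
python3 - <<'E'
from h import *
st=r.get_state();print(C.inv().apply(st['contact_force']),'in fork frame',C.inv().apply(st['tool_pos']-F))
E
```

```text
clock: 10.0
tool_pos: [0.6172, 0.0843, 0.0851]
eef_rot: [0.757, 0.653, 0.0, 0.0]
contact_force: [-1.6, -0.9, -0.2]
opening: 0.004
finger_force: 0.8
clock: 10.6
tool_pos: [0.6357, 0.082, 0.0843]
eef_rot: [0.757, 0.653, -0.002, -0.002]
contact_force: [-8.2, -1.1, 5.4]
opening: 0.006
finger_force: 4.3
[-7.98306147 -2.33962112  5.4186376 ] in fork frame [-0.04389402  0.00105886 -0.01566755]
```

```bash
python3 -m pendant '[0,0,0.02,0,0,0,0, 0,0,0.04,0,0,0,0, 0,0,0.06,0,0,0,0, 0,0,0.06,0,0,0,0]'
python3 - <<'E'
from h import *
st=r.get_state();print(C.inv().apply(st['contact_force']),'in fork frame',C.inv().apply(st['tool_pos']-F))
E
```

```text
clock: 11.0
tool_pos: [0.6354, 0.082, 0.0844]
eef_rot: [0.757, 0.654, -0.009, -0.008]
contact_force: [-28.4, 2.4, 24.8]
opening: 0.007
finger_force: 15.6
[-28.48032679  -1.82766403  24.8251982 ] in fork frame [-0.0442598   0.00100472 -0.01564858]
```

```bash
python3 -m pendant '[0,0,-0.1,0,0,0,0, 0,0,-0.3,0,0,0,0, 0,0,-0.5,0,0,0,0, 0,0,-0.5,-0.5,0,0,0, 0,-0.3,-0.5,-0.8,0,0,0, 0,-0.3,-0.5,-0.8,0,0,0, 0,-0.3,-0.5,-0.8,0,0,0]'
python3 - <<'E'
from h import *
st=r.get_state();print(C.inv().apply(st['contact_force']))
w=snap('wrist','w4.png')
cv2.imwrite('pics/m4.png',cv2.resize(cv2.imread('pics/w4.png')[40:240,150:450],(800,533),interpolation=2))
for n,p in dict(forkL=[-.015,.021,.025],forkR=[-.015,-.021,.025],eyeFL0=[-.025,.007,.025],eyeFR0=[-.025,-.007,.025]).items():
    print(n,(proj(w,F+C.apply(p))-[150,40])*800/300)
E
```

```text
clock: 11.7
tool_pos: [0.57, 0.0438, 0.209]
eef_rot: [0.759, 0.652, 0.004, 0.004]
contact_force: [0.3, 0.3, 0.3]
opening: 0.005
finger_force: 0.0
[0.27360425 0.34936195 0.30884948]
forkL [552.38125675 214.41788877]
forkR [538.87792115 347.02740158]
eyeFL0 [516.25397264 260.34320922]
eyeFR0 [512.29672492 304.53267314]
```

View pics/m4.png

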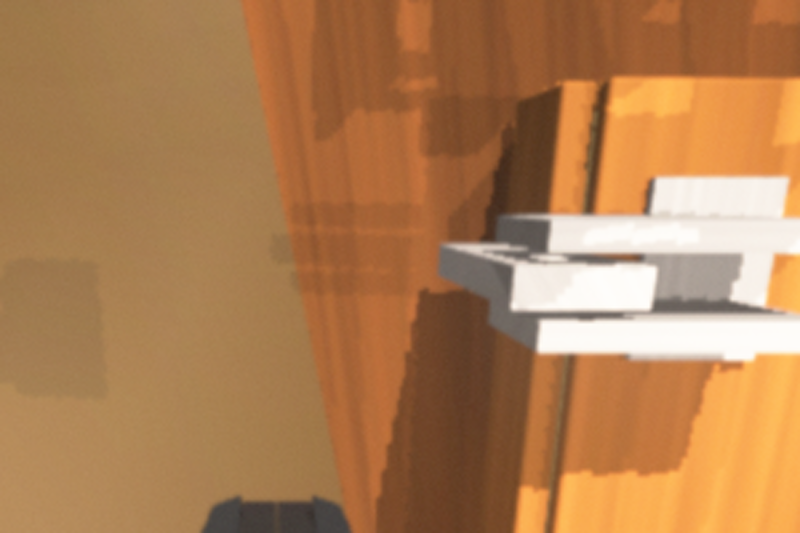

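The zoom shows the eye home between the fork plates. Its front face at (512,263)–(510,310) is about 10 mm ahead of the plates at (550,215) and (540,353), which matches the prediction for joint 0. Now for the pin.

```bash
python3 -m pendant '[0.5,-0.3,0,0,0,0,0, 0.5,-0.6,0,0,0,0,0.05, 0.5,-1,-0.2,0,0,0,0.13, 0.8,-1,-0.2,0,0,0,0.22, 0.8,-1,-0.2,0,0,0,0.3, 0.8,-1,-0.2,0,0,0,0.39, 0.8,-1,-0.2,0,0,0,0.48, 0.8,-1,-0.2,0,0,0,0.56, 0.8,-1,-0.2,0,0,0,0.65, 0.8,-1,-0.2,0,0,0,0.717, 0.8,-1,-0.2,0,0,0,0.717]'
python3 - <<'E'
from h import *
print(*togo([.49,-.34,.2],down(-73)))
E
```

```text
clock: 12.85
tool_pos: [0.5151, -0.0955, 0.2031]
eef_rot: [0.989, 0.149, -0.001, -0.0]
contact_force: [0.1, 0.3, -0.3]
opening: 0.803
finger_force: 0.0
[-0.641  1.508  0.021] [-0.     0.001  0.002]
```

```bash
python3 -m pendant '[0.8,-0.15,0.3,0,0,0,0, 0.8,-0.3,0.6,0,0,0,0, 0.8,-0.45,0.9,0,0,0,0, 0.8,-0.5,1,0,0,0,0, 0.8,-0.5,1,0,0,0,0]'
python3 -m pendant '[0.8,-0.07,0.25,0,0,0,0, 0.8,-0.14,0.5,0,0,0,0, 0.8,-0.14,0.5,0,0,0,0, 0.8,-0.14,0.5,0,0,0,0]'
python3 - <<'E'
from h import *
np.set_printoptions(precision=4,suppress=True)
w=snap('wrist','w5.png');hsv=cv2.cvtColor(w['img'],cv2.COLOR_RGB2HSV)
m=((hsv[...,0]<32)&(hsv[...,1]>90)&(hsv[...,2]>170)).astype(np.uint8)
print('pred',proj(w,[.4205,-.3667,.012]),proj(w,[.5379,-.3303,.02]))
for c in cv2.findContours(m,0,2)[0]:
    if cv2.contourArea(c)>300:print('yel',cv2.contourArea(c),cv2.boxPoints(cv2.minAreaRect(c)).tolist())
m=((hsv[...,1]<80)&(hsv[...,2]>110)).astype(np.uint8)
for c in cv2.findContours(m,0,2)[0]:
    if cv2.contourArea(c)>300:print('grey',cv2.contourArea(c),cv2.boxPoints(cv2.minAreaRect(c)).tolist())
E
```

```text
clock: 13.35
tool_pos: [0.4862, -0.2657, 0.2039]
eef_rot: [0.989, 0.147, -0.0, 0.001]
contact_force: [-0.1, 1.1, -0.4]
opening: 0.797
finger_force: 0.0
clock: 13.75
tool_pos: [0.4898, -0.3384, 0.2036]
eef_rot: [0.989, 0.15, -0.0, -0.001]
contact_force: [0.3, 0.1, -0.0]
opening: 0.803
finger_force: 0.0
pred [258.305  227.3012] [258.7785 135.7433]
yel 3494.5 [[161.0, 308.0], [330.0, 308.0], [330.0, 341.0], [161.0, 341.0]]
yel 682.5 [[382.5405578613281, 269.24322509765625], [407.6756896972656, 265.05401611328125], [416.5675964355469, 318.40533447265625], [391.4324645996094, 322.59454345703125]]
yel 378.0 [[472.05535888671875, 248.95030212402344], [510.453125, 214.3922882080078], [520.94482421875, 226.0497589111328], [482.54705810546875, 260.6077880859375]]
yel 3531.5 [[418.50048828125, 242.477783203125], [510.5004577636719, 154.477783203125], [537.9733276367188, 183.19940185546875], [445.9733581542969, 271.19940185546875]]
yel 307.0 [[204.0, 19.0], [224.0, 19.0], [224.0, 38.0], [204.0, 38.0]]
yel 324.5 [[353.5132751464844, 17.300872802734375], [371.2123718261719, 1.81414794921875], [387
[... 185 characters left out ...]
9140625, 13.558512687683105], [506.78289794921875, 26.586257934570312]]
yel 794.5 [[322.0, 0.0], [414.0, 0.0], [414.0, 61.0], [322.0, 61.0]]
yel 64473.0 [[120.0, 0.0], [511.0, 0.0], [511.0, 278.0], [120.0, 278.0]]
yel 8944.0 [[-3.0310008873563965e-15, 0.0], [136.0, 0.0], [136.0, 99.0], [0.0, 99.0]]
grey 7166.0 [[123.0, 280.0], [402.0, 280.0], [402.0, 307.0], [123.0, 307.0]]
grey 517.0 [[249.0, 177.0], [267.0, 177.0], [267.0, 228.0], [249.0, 228.0]]
grey 598.5 [[250.0, 131.0], [266.0, 131.0], [266.0, 175.0], [250.0, 175.0]]
grey 364.0 [[330.8399658203125, 54.02631378173828], [404.81365966796875, 41.86625671386719], [407.94903564453125, 60.93989562988281], [333.975341796875, 73.0999526977539]]
```

View pics/w5.png

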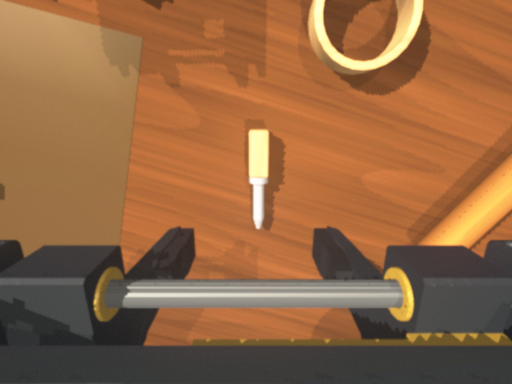

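The wrist view shows the handle at (249..269, 129..177), the collar at v≈181 and the tip at (258.5,228). The pin is almost aligned with the image.

Run:
```python
from h import *
np.set_printoptions(precision=4,suppress=True)
w=snap('wrist');a=snap('top');b=snap('side');hsv=cv2.cvtColor(w['img'],cv2.COLOR_RGB2HSV)
sub=w['img'][125:232,240:280].astype(int)
m=((sub[...,2]>95)).astype(np.uint8)   # handle/steel bright in blue vs table
rows=[(125+i,240+np.nonzero(m[i])[0].mean(),m[i].sum()) for i in range(m.shape[0]) if m[i].sum()]
print([(v,round(u,1),int(n)) for v,u,n in rows[::4]],rows[0],rows[-1])
hm=[(u,v) for v,u,n in rows if 133<v<172];cu=np.polyfit([p[1] for p in hm],[p[0] for p in hm],1)
A=onz(w,np.polyval(cu,129.5),129.5,.024);B=onz(w,np.polyval(cu,176),176,.024);T=onz(w,258.5,228.5,.012)
print('handle ends',A,B,np.linalg.norm(A-B),'tip',T,'tot',np.linalg.norm((T-A)[:2]))
d=T-A;print('yaw',np.degrees(np.arctan2(d[1],d[0])),np.degrees(np.arctan2(*(B-A)[[1,0]])))
d[2]=0;d/=np.linalg.norm(d);h=T-.101*d;print('handle ctr from tip',h,'mid',(A+B)/2)
print('tip height',tri(w,(258.5,228.5),b,(264.3,350.8)),'far handle top',tri(w,(258.5,129.5),b,(303.5,310)))
print(*togo([*h[:2],.012+.019-.019-.006],down(np.degrees(np.arctan2(d[1],d[0]))+90)))
```

```text
[(130, np.float64(259.0), 17), (134, np.float64(259.5), 20), (138, np.float64(259.5), 20), (142, np.float64(259.5), 20), (146, np.float64(259.5), 20), (150, np.float64(259.5), 20), (154, np.float64(259.5), 20), (158, np.float64(259.0), 19), (162, np.float64(259.0), 19), (166, np.float64(259.0), 19), (170, np.float64(259.0), 19), (174, np.float64(259.0), 19), (178, np.float64(258.5), 20), (182, np.float64(259.0), 19), (186, np.float64(258.5), 12), (190, np.float64(258.5), 12), (194, np.float64(258.5), 12), (198, np.float64(258.5), 12), (202, np.float64(258.5), 12), (206, np.float64(258.5), 12), (210, np.float64(258.5), 12), (214, np.float64(258.5), 12), (218, np.float64(258.5), 12), (222, np.float64(258.5), 10), (226, np.float64(258.5), 6)] (130, np.float64(259.0), np.uint64(17)) (229, np.float64(258.5), np.uint64(4))
handle ends [ 0.5456 -0.3277  0.024 ] [ 0.4917 -0.3436  0.024 ] 0.05620276816960807 tip [ 0.4191 -0.3663  0.012 ] tot 0.13223109165862101
yaw -163.03110768382203 -163.53812976448248
handle ctr from tip [ 0.5157 -0.3368  0.012 ] mid [ 0.5186 -0.3357  0.024 ]
tip height (array([ 0.4218, -0.3664,  0.0163]), np.float64(0.0022223514682479617)) far handle top (array([ 0.5438, -0.3252,  0.0261]), np.float64(0.003638105539079392))
[0.165 0.049 1.321] [-0.001 -0.     0.003]
```

```bash
python3 -m pendant '[0.8,0.17,0.049,0.3,0,0,0, 0.8,0.17,0.049,0.6,0,0,0, 0.8,0.17,0.049,0.9,0,0,0, 0.8,0.17,0.049,0.9,0,0,0, 0.8,0.17,0.049,0.9,0,0,0]'
python3 - <<'E'
from h import *
print(*togo([.517,-.3363,.004],down(-73.2)))
E
```

```text
clock: 14.45
tool_pos: [0.5158, -0.3389, 0.0698]
eef_rot: [0.989, 0.149, -0.0, -0.0]
contact_force: [-0.4, 0.3, 0.3]
opening: 0.798
finger_force: 0.0
[ 0.013 -0.014  0.439] [-0.001  0.     0.003]
```

```bash
python3 -m pendant '[0.7,0.01,0,0.2,0,0,0, 0.7,0.01,0,0.38,0,0,0, 0.7,0.01,0,0.43,0,0,0, 0.7,0.01,0,0.43,0,0,0, 0,0.01,0,0.43,0,0,0, 0,0.01,0,0.43,0,0,0, 0,0.01,0,0.43,0,0,0, 0,0.01,0,0.43,0,0,0, 0,0.01,0,0.43,0,0,0, 0,0.01,0,0.43,0,0,0, 0,0.01,0,0.43,0,0,0]' 30
python3 -m pendant '[0,0,0,-0.2,0,0,0, 0,0,0,-0.5,0,0,0, 0,0,0,-0.8,0,0,0, 0,0,0,-1,0,0,0, 0,0,0,-1,0,0,0]'
python3 - <<'E'
from h import *
# staging left of fork: handle centre at fork y +58 + 70
print(*togo(F+C.apply([0,.128,.08]),down(-8.5)))
E
```

```text
clock: 15.55
tool_pos: [0.5173, -0.3391, 0.0052]
eef_rot: [0.989, 0.148, 0.0, -0.0]
contact_force: [-0.2, 0.3, 3.8]
opening: 0.274
finger_force: 29.0
clock: 16.05
tool_pos: [0.5192, -0.3413, 0.1592]
eef_rot: [0.989, 0.148, 0.003, 0.003]
contact_force: [1.2, -0.4, -0.6]
opening: 0.277
finger_force: 29.0
[ 2.199 -3.107 -0.148] [ 0.006 -0.001 -0.716]
```

```bash
python3 -m pendant '[0,0.1,-0.2,-0.1,0,0,0, 0,0.2,-0.5,-0.25,0,0,-0.08, 0,0.3,-0.8,-0.25,0,0,-0.17, 0,0.4,-1,-0.25,0,0,-0.26, 0,0.4,-1,-0.25,0,0,-0.35, 0,0.4,-1,-0.25,0,0,-0.44, 0,0.4,-1,-0.25,0,0,-0.53, 0,0.4,-1,-0.25,0,0,-0.62, 0,0.4,-1,-0.25,0,0,-0.716, 0,0.4,-1,-0.25,0,0,-0.716]'
python3 - <<'E'
from h import *
print(*togo(F+C.apply([0,.128,.095]),down(-8.5)))
E
```

```text
clock: 17.05
tool_pos: [0.5295, -0.1779, 0.191]
eef_rot: [0.757, 0.653, -0.0, -0.001]
contact_force: [0.3, 0.4, -1.7]
opening: 0.267
finger_force: 29.4
[ 2.665  0.738 -0.025] [-0.002 -0.001  0.   ]
```

```bash
python3 -m pendant '[0,0.2,0.05,-0.02,0,0,0, 0,0.5,0.1,-0.02,0,0,0, 0,0.8,0.2,-0.02,0,0,0, 0,1,0.25,-0.02,0,0,0, 0,1,0.25,-0.02,0,0,0]'
python3 -m pendant '[0,0.3,0.1,0,0,0,0, 0,0.6,0.2,0,0,0,0, 0,0.9,0.25,0,0,0,0, 0,1,0.25,0,0,0,0, 0,1,0.25,0,0,0,0]'
python3 -m pendant '[0,0.3,0.1,0,0,0,0, 0,0.6,0.2,0,0,0,0, 0,0.66,0.24,0,0,0,0, 0,0.66,0.24,0,0,0,0, 0,0.66,0.24,0,0,0,0]'
python3 - <<'E'
from h import *
print(*togo(F+C.apply([0,.128,-.007]),down(-8.5)))
snap('wrist','w6.png')
E
```

```text
clock: 17.55
tool_pos: [0.5912, -0.0278, 0.1942]
eef_rot: [0.756, 0.655, 0.002, -0.002]
contact_force: [-0.1, 1.6, -1.9]
opening: 0.272
finger_force: 29.4
clock: 18.05
tool_pos: [0.6482, 0.1108, 0.1942]
eef_rot: [0.757, 0.654, -0.0, -0.001]
contact_force: [0.4, -0.2, -2.0]
opening: 0.269
finger_force: 29.4
clock: 18.55
tool_pos: [0.6989, 0.1955, 0.1949]
eef_rot: [0.759, 0.651, -0.002, 0.001]
contact_force: [-0.0, -0.3, -1.2]
opening: 0.275
finger_force: 29.4
[ 0.038 -0.011  0.679] [-0.001  0.003 -0.003]
```

View pics/w6.png

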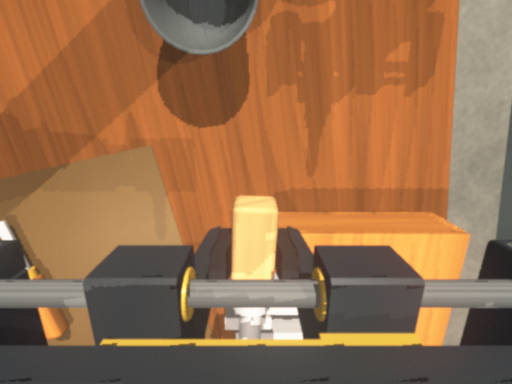

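The pin is held straight in the fingers, with the handle at (255,240). The tip is mostly hidden behind the gripper, so I'll insert by numbers and force, averaging the noisy pose readings.

```bash
cat >> h.py <<'E'
def avg(n=8):
    q=[]
    for i in range(n):
        r.snapshot('top');s=r.get_state();q.append(np.r_[C.inv().apply(s['tool_pos']-F),R.from_quat(s['eef_rot']).as_matrix()[:,1],R.from_quat(s['eef_rot']).as_matrix()[:,2],C.inv().apply(s['contact_force'])])
    q=np.array(q);m=q.mean(0);
    print('fork frame pos mm',(m[:3]*1e3).round(2),'sd',(q[:,:3].std(0)*1e3).round(2),'yaw y',np.degrees(np.arctan2(m[4],m[3])).round(2),'z axis',m[6:9].round(4),'F',m[9:].round(2))
E
python3 -m pendant '[0,0.09,-0.01,0.2,0,0,0, 0,0.09,-0.01,0.4,0,0,0, 0,0.09,-0.01,0.6,0,0,0, 0,0.09,-0.01,0.68,0,0,0, 0,0.09,-0.01,0.68,0,0,0, 0,0.09,-0.01,0.68,0,0,0]'
python3 -c "
from h import *
avg(10)"
```

```text
clock: 19.2
tool_pos: [0.7008, 0.2125, 0.095]
eef_rot: [0.758, 0.652, 0.001, 0.001]
contact_force: [0.5, 0.5, -1.1]
opening: 0.275
finger_force: 29.4
fork frame pos mm [  0.7  140.78  -5.18] sd [0.54 0.2  0.71] yaw y -8.51 z axis [ 2.e-03  6.e-04 -1.e+00] F [ 0.03  0.43 -0.99]
```

```bash
python3 -m pendant '[0,-0.05,-0.006,0.014,0,0,0, 0,-0.1,-0.006,0.014,0,0,0, 0,-0.14,-0.006,0.014,0,0,0, 0,-0.17,-0.006,0.014,0,0,0, 0,-0.2,-0.006,0.014,0,0,0, 0,-0.23,-0.006,0.014,0,0,0, 0,-0.23,-0.006,0.014,0,0,0]'
python3 -c "
from h import *
avg(8)"
```

```text
clock: 20.4
tool_pos: [0.6944, 0.1785, 0.0919]
eef_rot: [0.758, 0.653, 0.0, 0.001]
contact_force: [0.8, -1.5, -1.0]
opening: 0.271
finger_force: 29.4
fork frame pos mm [ -0.58 105.64  -8.42] sd [0.22 0.24 0.12] yaw y -8.5 z axis [ 5.e-04 -7.e-04 -1.e+00] F [ 1.24 -0.79  0.4 ]
```

```bash
python3 -m pendant '[0,-0.03,0.002,-0.006,0,0,0, 0,-0.06,0.002,-0.006,0,0,0, 0,-0.09,0.002,-0.006,0,0,0, 0,-0.12,0.002,-0.006,0,0,0, 0,-0.12,0.002,-0.006,0,0,0]'
python3 -c "
from h import *
avg(6)"
```

```text
clock: 21.3
tool_pos: [0.6911, 0.1602, 0.0922]
eef_rot: [0.758, 0.652, -0.001, 0.0]
contact_force: [0.0, -0.8, -0.2]
opening: 0.268
finger_force: 29.6
fork frame pos mm [-0.81 87.76 -7.83] sd [0.01 0.43 0.03] yaw y -8.52 z axis [-6.e-04 -3.e-04 -1.e+00] F [ 0.58 -0.26 -0.54]
```

```bash
python3 -m pendant '[0,-0.03,0.002,0,0,0,0, 0,-0.06,0.002,0,0,0,0, 0,-0.09,0.002,0,0,0,0, 0,-0.12,0.002,0,0,0,0, 0,-0.15,0.002,0,0,0,0, 0,-0.15,0.002,0,0,0,0]'
python3 -c "
from h import *
avg(6)"
```

```text
clock: 22.2
tool_pos: [0.6882, 0.1379, 0.0923]
eef_rot: [0.758, 0.652, -0.0, 0.0]
contact_force: [-0.7, -0.0, -0.7]
opening: 0.268
finger_force: 29.6
fork frame pos mm [-0.4  65.69 -7.71] sd [0.03 0.42 0.01] yaw y -8.5 z axis [-1.e-04  2.e-04 -1.e+00] F [ 0.19 -0.03 -1.01]
```

```bash
python3 -m pendant '[0,-0.015,0,0,0,0,0, 0,-0.03,0,0,0,0,0, 0,-0.04,0,0,0,0,0, 0,-0.04,0,0,0,0,0]'
python3 -m pendant '[0,-0.006,0,0,0,0,0, 0,-0.012,0,0,0,0,0, 0,-0.012,0,0,0,0,0]'
python3 -c "
from h import *
avg(5)"
```

```text
clock: 22.9
tool_pos: [0.6874, 0.1329, 0.0923]
eef_rot: [0.758, 0.653, -0.0, 0.0]
contact_force: [0.9, -0.3, -1.9]
opening: 0.272
finger_force: 29.6
clock: 23.2
tool_pos: [0.6872, 0.1317, 0.0923]
eef_rot: [0.758, 0.653, 0.0, -0.0]
contact_force: [-0.2, 0.4, -0.7]
opening: 0.271
finger_force: 29.6
fork frame pos mm [-0.34 57.89 -7.69] sd [0.02 0.03 0.02] yaw y -8.49 z axis [ 0.e+00  1.e-04 -1.e+00] F [-0.01 -0.15 -1.28]
```

Not touching yet, so I push a few mm further until there is contact.

```bash
for i in 1 2 3; do echo; done; python3 -m pendant '[0,-0.008,0,0,0,0,0, 0,-0.015,0,0,0,0,0, 0,-0.015,0,0,0,0,0]'
python3 -c "
from h import *
avg(3)"
```

```text
clock: 23.75
tool_pos: [0.6871, 0.1315, 0.0924]
eef_rot: [0.757, 0.653, 0.001, -0.001]
contact_force: [0.1, 4.3, -2.4]
opening: 0.271
finger_force: 29.6
fork frame pos mm [-0.45 57.53 -7.57] sd [0.   0.02 0.01] yaw y -8.43 z axis [ 7.0e-04  2.5e-03 -1.0e+00] F [-0.44  5.09 -1.64]
```

Collar contact: the motion stopped at 57.5 mm with 5 N. I release and raise the arm.

```bash
python3 -m pendant '[0.7,0,0,0,0,0,0, 0.7,0,0,0,0,0,0, 0.7,0,0,0,0,0,0, 0.7,0,0,0,0,0,0, 0.7,0,0,-0.1,0,0,0, 0.7,0,0,-0.3,0,0,0, 0.7,0,0,-0.6,0,0,0, 0.7,0,0,-1,0,0,0, 0.7,0,0,-1,0,0,0, 0.7,0,0,-1,0,0,0]'
python3 - <<'E'
from h import *
np.set_printoptions(precision=4,suppress=True)
avg(2);w=snap('wrist','w7.png');b=snap('side','s7.png')
for n,p in dict(far=[0,.087,.012],mid=[0,.058,.012],near=[0,.029,.012],).items():print(n,proj(w,F+C.apply(p)))
for n in('w7.png','s7.png'):
    im=cv2.imread('pics/'+n)
    m=((im[...,0]>95)&(im[...,2]>180)&(im[...,2].astype(int)-im[...,0]>50)).astype(np.uint8)
    for c in cv2.findContours(m,0,2)[0]:
        if cv2.contourArea(c)>60:print(n,cv2.contourArea(c),cv2.boxPoints(cv2.minAreaRect(c)).round(1).tolist())
print('side pred',proj(b,F+C.apply([0,.058,.012])),'tip',proj(b,F+C.apply([0,-.043,0])))
im=b['img'];u,v=proj(b,F+C.apply([0,-.035,0])).astype(int);print(im[v-6:v+7:2,u-8:u+9:2].sum(2))
E
```

```text
clock: 24.9
tool_pos: [0.6886, 0.1295, 0.2462]
eef_rot: [0.758, 0.653, 0.003, 0.002]
contact_force: [0.4, 0.2, -1.5]
opening: 0.703
finger_force: 0.0
fork frame pos mm [ -0.63  55.4  142.59] sd [0.47 0.09 0.89] yaw y -8.5 z axis [ 0.      0.0001 -1.    ] F [ 0.1  -0.24 -1.13]
far [253.7727 155.614 ]
mid [253.7919 182.9647]
near [253.81   208.7681]
w7.png 1116.0 [[242.0, 207.0], [242.0, 153.0], [269.0, 153.0], [269.0, 207.0]]
s7.png 227.0 [[355.0, 288.0], [404.0, 288.0], [404.0, 327.0], [355.0, 327.0]]
s7.png 451.0 [[178.8000030517578, 227.10000610351562], [200.10000610351562, 193.10000610351562], [223.60000610351562, 207.6999969482422], [202.3000030517578, 241.8000030517578]]
s7.png 81.5 [[185.1999969482422, 187.89999389648438], [205.89999389648438, 180.1999969482422], [209.8000030517578, 190.3000030517578], [189.0, 198.10000610351562]]
side pred [264.538  155.3815] tip [276.8873 178.8797]
[[247 265 273 289 284 286 271 274 272]
 [256 262 291 350 341 268 271 274 264]
 [268 250 268 345 369 292 270 271 279]
 [259 258 256 271 329 296 281 281 283]
 [260 261 259 236 238 244 267 281 267]
 [251 256 266 257 223 209 237 275 275]
 [269 266 256 253 190 177 165 211 253]]
```

The wrist mask puts the handle at v 153–207, against 155.6–208.8 predicted, and aligned. The side view shows the shank tip emerging past the right plate. I hand in.

```bash
python3 -c "
from plant import r
print(r.finish_job())"
```

```text
the job is handed in; nothing more can be done
None
```

The job is handed in at about 25 s, with no verdict returned: the stone is flat in the drawer, the drawer is home, and the pin is through fork and eye with its collar against the fork and released, while the bowl, hoop and gouge were never deliberately approached but not re-measured at the end.

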